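# Turn over the tube block that lies wells-down

## Robot

A 6-joint arm with a two-finger parallel gripper is mounted at the origin on the work surface. World frame = base frame: x ahead of the robot, y to its left, z up, the work surface at z = 0. Lengths are in m, angles in rad, forces in N, time in s.
With the tool pointing down it reaches from about 0.375 to 0.975 m from the base axis. Payload 3.8 kg.
Tool frame: the origin (TCP) lies midway between the tips of the shut fingers; the grasp point (between the pads) lies 19 mm behind it; z points along the fingers, y is the line along which they close (so a half turn about z gives the same grasp; the last joint's range is limited). The gripper opens to 88 mm and grips with 3 to 60 N. Pads are 18 mm wide; open, the fingers measure 123 mm over their backs; the gripper's body (75 mm by 187 mm) begins 45 mm behind the grasp point.
Start: joints at [1.3, 0.264, 1.604, -0, 1.274, -0.037], TCP at [0.156, 0.657, 0.239] pointing down, gripper open.
Joint ranges: [-2.63, 2.63], [-0.94, 2.18], [0.31, 2.57], [-1.31, 4.45], [0, 2.66], [-2.55, 2.55]. Speed limits (rad/s): [2.57, 2.57, 3.14, 3.14, 3.14, 3.14].

## Interface

Orientations are given as a rotation vector (axis times angle).
In Python, from cell import manip, inverse_kinematics, cams, order gives the robot as it stands. Calls block until the motion is done:
- manip.move_pose(position, orientation): joint-space move of the TCP to a pose.
- manip.move_linear(position, rate=0.15, rot=None): straight line of the TCP; rot=None keeps the orientation; rate is the mean speed in m/s.
- manip.set_joints(angles): joint-space move.
- manip.set_gripper(opening, force=None): finger opening in m; force is the grip in N (None keeps the last); returns when the fingers have stopped.
- manip.dwell(seconds).
- inverse_kinematics(position, orientation): joint angles nearest the present ones, or None.
- manip.state(): the state.
- cams.capture(name): name is "scene" or "top" or "wrist"; returns a dict with "image" (400x640x3 uint8, blue, green, red), "z_map" (400x640 float32, m along the optical axis (not along the pixel's ray), 0 where there is no reading), "intrinsics" (3x3 intrinsics, pixels), "k1" (the pictures are not rectified: a ray, as slopes to the right and down, at radius r is drawn at 1 + k1 r^2 times it, then the intrinsics apply), "position" and "orientation" of the camera in the world; the wrist camera has in their place "T_tool_cam" (4x4, takes a point from camera to tool coordinates, whose origin is the TCP and whose axes are the flange's). Camera axes: x right, y down, z forward; pixel columns grow to the right and rows downward; lengths in m; the calibration is good to about 2 mm. A picture is of the moment at which its call begins: read the wrist's pose just before it.
A pose or a line that the arm cannot do raises manip.IKError and nothing moves.
- order.close_job(): hands the job in; it is judged then, once.
The state is a dict: "clock": time; "joint_pos": joint angles; "joint_velocities": joint speeds; "tau": joint torques, N m; "tool_pos": TCP position; "tcp_rot": TCP orientation; "contact_force": force on the tool from outside, world axes, zero at the start; "moment": the same for the moment, N m; "gripper_width": finger opening in m; "grasp_force": force on a finger pad.
Only numpy, scipy, OpenCV 4.12 (cv2) and the standard library are available. Lean on these libraries where they do the work, as an engineer would, in place of code of your own. Each camera call takes 0.05 s, during which the arm holds its last target. There are 200 camera calls.

## Task

Washed tube blocks lie about the bench; one of them is upside down, showing its plain closed underside instead of its four wells. Put that block square on the tongue of the turnover jig, against the back wall, then swing the tongue over by its crank handle so that the block ends flat in the jig's nest with its wells up. Let go of everything.

Things in the scene. Friction and masses are not known exactly. Their poses are not given: they have to be found in the camera images.
- block_mid (a point): Centre (half-way up) of the upside-down aluminium tube block: loose, 50 x 50 mm, 30 mm tall, 80-160 g, four 17 mm wells in its top, plain flat underside. z points out of the well face (down at the start); x, y are square to its sides (same after each quarter turn). Two identical blocks nearby lie wells-up: not these.
- seat (a point): On the jig's hinged tongue (steel strip 24 mm wide in x, free air beside it), 38 mm above the bench, where the block's middle goes. Back wall face 28 mm to -y. Hinge axis along x, 46 mm to -y, 12 mm up. z up at start; axes turn with the tongue, which swings 3.14 rad about +x (y side rises) to a stop upside down over the nest. Damped, no spring; past upright it sinks over, and the block tips out.
- grip (a point): Middle of the tongue's crank handle: round black bar 12 mm thick, 50 mm long, along the hinge axis (x), at the jig's -x side; its arm is 25 mm to +x. 75 mm from the hinge axis, at its height (50 mm over the bench) at start and end. Axes as the seat's. Pinched across from above, it turns between the fingers as they follow the arc, gripper still pointing down; under 5 N.
- nest (a point): Middle of the nest's floor: black square pad on the jig's fixed base, 28 mm above the bench, 68 x 68 mm inside 5 mm lips on three sides. 46 mm from the hinge axis, on the other side of it from the seat. x along the hinge axis, y towards the hinge, z up.

How it is judged:
By the outcome, as a careful person would: the job done as asked, in the order asked, and still so for the second after the job is handed in, with the robot touching nothing.
It also fails if it takes over 64 s, if anything falls off the work surface, if the arm or the gripper's body presses on something with over 40 N, if the wrist force passes 120 N, or if a joint passes its speed limit or range.

## Working session

There is one attempt and no reset: what is moved stays moved. The work goes in short steps, each a Python script; the robot and the scene stay as the last script left them, time stands still between calls to the robot, and variables do not carry over. Pictures are saved under pics/ and viewed, at most 10 in all, crops included, and the job is handed in when it is done.

```bash
mkdir -p pics
cat > h.py <<'E'
import numpy as np, cv2
from scipy.spatial.transform import Rotation as R
from cell import manip, inverse_kinematics, cams, order
def shot(name):
    s=manip.state(); c=cams.capture(name)
    if name=="wrist":
        T=np.eye(4);T[:3,:3]=R.from_rotvec(s["tcp_rot"]).as_matrix();T[:3,3]=s["tool_pos"]
        T=T@np.array(c["T_tool_cam"])
    else:
        T=np.eye(4);o=np.array(c["orientation"])
        T[:3,:3]=o if o.shape==(3,3) else R.from_rotvec(o).as_matrix();T[:3,3]=c["position"]
    c["T"]=T; return c
def cloud(c):
    """world xyz for each pixel"""
    K=np.array(c["intrinsics"]);z=c["z_map"];h,w=z.shape
    u,v=np.meshgrid(np.arange(w),np.arange(h))
    d=np.stack([u,v],-1).reshape(-1,1,2).astype(np.float64)
    n=cv2.undistortPoints(d,K,np.array([c["k1"],0,0,0.]),).reshape(h,w,2)
    P=np.concatenate([n,np.ones((h,w,1))],-1)*z[...,None]
    W=P@c["T"][:3,:3].T+c["T"][:3,3]; W[z==0]=np.nan
    return W
E
python3 - <<'E'
from h import *
for n in ("scene","top"):
    c=shot(n); cv2.imwrite(f"pics/{n}0.png",c["image"]); np.savez(f"pics/{n}0.npz",W=cloud(c),im=c["image"])
    print(n,c["T"].round(3).tolist(),c["k1"],c["intrinsics"])
print(manip.state()["clock"])
E
```

```text
scene [[0.571, 0.691, -0.443, 0.873], [0.821, -0.48, 0.309, -0.171], [0.0, -0.54, -0.841, 0.663], [0.0, 0.0, 0.0, 1.0]] -0.05478274300386771 [[396.51710455   0.         317.52502809]
 [  0.         396.51710455 203.79704462]
 [  0.           0.           1.        ]]
top [[0.019, -0.985, 0.172, 0.366], [-1.0, -0.023, -0.021, 0.066], [0.025, -0.171, -0.985, 1.171], [0.0, 0.0, 0.0, 1.0]] -0.013979431228519421 [[500.02839688   0.         316.8293991 ]
 [  0.         500.02839688 194.7451006 ]
 [  0.           0.           1.        ]]
0.1
```

View pics/top0.png

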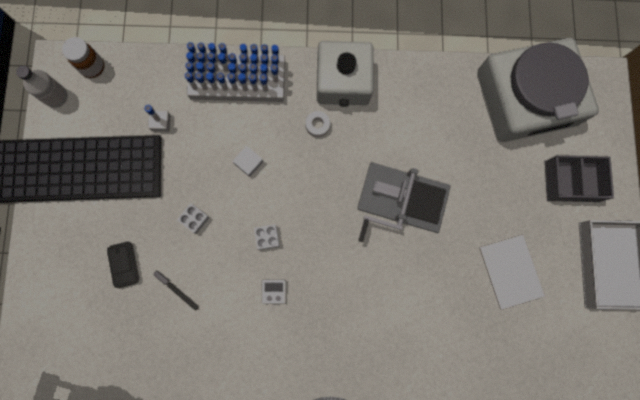

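View pics/scene0.png

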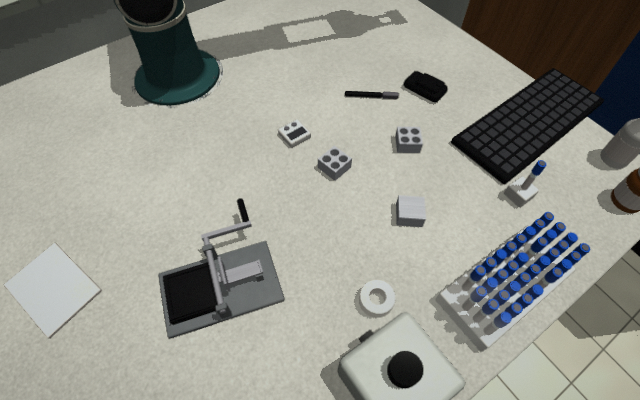

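The upside-down block is the plain one, at top (249,161) and scene (411,211). The jig is at top (405,197), with its tongue at (388,188), nest at (428,203) and handle at (364,230).

Run:
```python
from h import *
d=np.load("pics/top0.npz");W=d["W"]
def reg(u0,u1,v0,v1,zl,zh):
    w=W[v0:v1,u0:u1].reshape(-1,3); m=(w[:,2]>zl)&(w[:,2]<zh); return w[m]
def rect(p,l):
    r=cv2.minAreaRect((p[:,:2]*1000).astype(np.float32)); print(l,len(p),np.round(r[0],1),np.round(r[1],1),round(r[2],1),"z",np.median(p[:,2]).round(4),'mean',p.mean(0).round(4))
print("bench",np.nanmedian(W[260:300,300:340,2]))
rect(reg(225,270,140,180,.022,.04),"block")
rect(reg(352,455,155,235,.006,.022),"base")
rect(reg(365,402,175,205,.03,.045),"tongue")
rect(reg(355,372,215,245,.035,.07),"handle")
rect(reg(398,420,165,232,.045,.12),"wall/hinge")
rect(reg(410,450,175,230,.022,.034),"nest")
for (u,v) in [(388,188),(428,203),(363,231),(385,222),(410,185),(404,210)]: print(u,v,W[v,u].round(4))
```

```text
bench -0.00020657435732407414
block 467 [645.  207.5] [52.2 50.8] 49.8 z 0.0298 mean [0.6443 0.2071 0.0297]
base 2301 [ 577.8 -149. ] [235.1 129.2] 74.8 z 0.0112 mean [ 0.5711 -0.1425  0.0113]
tongue 301 [ 578.6 -118.3] [61.7 47.9] 78.8 z 0.0375 mean [ 0.5812 -0.119   0.0374]
handle 157 [486.2 -66.8] [18.5 60.2] 76.5 z 0.0541 mean [ 0.4889 -0.0649  0.0541]
wall/hinge 400 [ 559.7 -156.8] [ 26.7 145.7] 74.8 z 0.054 mean [ 0.5622 -0.159   0.0552]
nest 1093 [ 556.7 -211.7] [80.3 85.9] 76.0 z 0.0279 mean [ 0.5564 -0.2124  0.028 ]
388 188 [ 0.5829 -0.1223  0.0398]
428 203 [ 0.5523 -0.2184  0.0252]
363 231 [ 0.4804 -0.0629  0.0553]
385 222 [ 0.5015 -0.1121  0.058 ]
410 185 [ 0.5884 -0.1706  0.0538]
404 210 [ 0.5301 -0.1559  0.0551]
```

```bash
cat >> h.py <<'E'
def down(a):
    """tool down, closing line (tool y) at world angle a deg"""
    t=np.radians(a); y=np.array([np.cos(t),np.sin(t),0]); z=np.array([0,0,-1.]); x=np.cross(y,z)
    return R.from_matrix(np.stack([x,y,z],1)).as_rotvec()
def ori(p,a):
    best=None
    for k in (0,180):
        q=inverse_kinematics(p,down(a+k))
        if q is not None and (best is None or abs(q[5])<abs(best[0][5])): best=(q,down(a+k),a+k)
    return best
E
python3 - <<'E'
from h import *
for p,a in [([.56,-.15,.33],-15),([.645,.207,.25],49.8),([.645,.207,.25],-40.2),([.48,-.06,.2],75)]:
    b=ori(p,a); print(p,a,b and (np.round(b[0],2),b[2]))
p=[.50,-.13,.33];b=ori(p,-15.2);manip.move_pose(p,b[1])
c=shot("wrist");cv2.imwrite("pics/w1.png",c["image"]);np.savez("pics/w1.npz",W=cloud(c),im=c["image"]);print(c["T"].round(3).tolist())
print(manip.state()["clock"])
E
```

```text
[0.56, -0.15, 0.33] -15 (array([-0.3 ,  0.04,  1.69, -0.  ,  1.41, -0.04]), -15)
[0.645, 0.207, 0.25] 49.8 (array([ 0.27,  0.26,  1.59, -0.  ,  1.29, -0.6 ]), 49.8)
[0.645, 0.207, 0.25] -40.2 (array([ 0.27,  0.26,  1.59, -0.  ,  1.29,  0.98]), -40.2)
[0.48, -0.06, 0.2] 75 (array([-0.18, -0.07,  2.05, -0.  ,  1.17, -1.48]), 75)
[[0.965, -0.252, -0.067, 0.517], [-0.261, -0.933, -0.249, -0.067], [0.0, 0.258, -0.966, 0.475], [0.0, 0.0, 0.0, 1.0]]
3.175
```

View pics/w1.png

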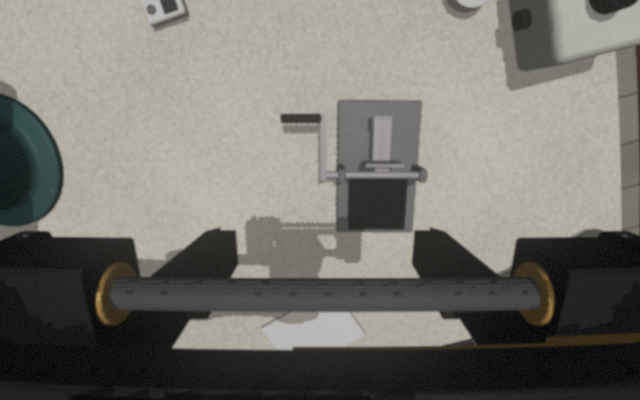

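The jig sits almost square in this view. The handle is at (300,118), the tongue at (381,138), the wall at (383,166), the shaft at (375,175) and the nest at (377,203).

Run:
```python
from h import *
W=np.load("pics/w1.npz")["W"]
def reg(l,u0,u1,v0,v1,zl,zh):
    p=W[v0:v1,u0:u1].reshape(-1,3); p=p[(p[:,2]>zl)&(p[:,2]<zh)]
    r=cv2.minAreaRect((p[:,:2]*1000).astype(np.float32))
    print(l,len(p),np.round(r[0],1),np.round(r[1],1),round(r[2],1),"z",np.percentile(p[:,2],[5,50,95]).round(4)); return p
reg("base",330,430,95,237,.006,.018)
reg("tongue",365,400,105,160,.03,.045)
reg("wall",360,405,158,171,.045,.2)
reg("handle",278,319,110,126,.035,.07)
reg("arm",316,330,112,182,.035,.07)
reg("shaft",320,430,168,184,.04,.2)
reg("nest",348,410,182,228,.022,.034)
# base pixels by image edge, back to angle via tongue PCA
print("z column down tongue centre:",[(v,*W[v,381].round(4)) for v in range(112,184,4)])
c=cv2.resize(cv2.imread("pics/w1.png")[90:240,270:440],None,fx=4,fy=4,interpolation=cv2.INTER_CUBIC);cv2.imwrite("pics/w1c.png",c[:600])
```

```text
base 5865 [ 570.7 -169. ] [198.4 120.7] 74.7 z [0.0091 0.0108 0.0123]
tongue 809 [ 583.1 -123.4] [57.2 29.1] 75.4 z [0.0342 0.0368 0.0385]
wall 293 [ 573.5 -157.9] [13.  50.2] 74.8 z [0.0466 0.0635 0.0676]
handle 348 [482.8 -68.1] [10.3 49.4] 74.8 z [0.0495 0.0534 0.0555]
arm 467 [ 502.6 -111.8] [87.2 13.7] 78.0 z [0.0521 0.0536 0.0551]
shaft 946 [ 559.7 -166. ] [ 18.1 145.7] 74.7 z [0.0484 0.0533 0.0572]
nest 2623 [ 557.2 -217.6] [71.2 84.8] 74.9 z [0.0256 0.0271 0.0324]
z column down tongue centre: [(112, np.float64(0.5943), np.float64(-0.0903), np.float64(0.0105)), (116, np.float64(0.5928), np.float64(-0.0957), np.float64(0.0119)), (120, np.float64(0.5875), np.float64(-0.0992), np.float64(0.0379)), (124, np.float64(0.5864), np.float64(-0.1044), np.float64(0.0374)), (128, np.float64(0.5853), np.float64(-0.1096), np.float64(0.0369)), (132, np.float64(0.5842), np.float64(-0.1149), np.float64(0.0364)), (136, np.float64(0.583), np.float64(-0.1202), np.float64(0.0361)), (140, np.float64(0.5818), np.float64(-0.1254), np.float64(0.0366)), (144, np.float64(0.5805), np.float64(-0.1307), np.float64(0.0369)), (148, np.float64(0.5795), np.float64(-0.1363), np.float64(0.0358)), (152, np.float64(0.5781), np.float64(-0.1414), np.float64(0.0373)), (156, np.float64(0.5767), np.float64(-0.1467), np.float64(0.0382)), (160, np.float64(0.5754), np.float64(-0.1519), np.float64(0.039)), (164, np.float64(0.5706), np.float64(-0.1518), np.float64(0.0663)), (168, np.float64(0.5718), np.float64(-0.1609), np.float64(0.0482)), (172, np.float64(0.57), np.float64(-0.1652), np.float64(0.0528)), (176, np.float64(0.5687), np.float64(-0.1703), np.float64(0.0539)), (180, np.float64(0.5706), np.float64(-0.1825), np.float64(0.0279))]
```

View pics/w1c.png

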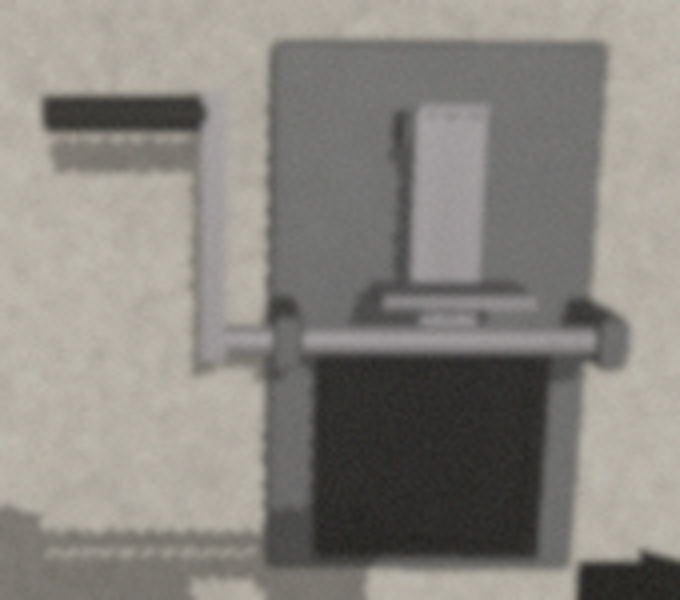

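```bash
cat >> h.py <<'E'
JA=-15.2; _t=np.radians(JA); ex=np.array([np.cos(_t),np.sin(_t),0]); ey=np.array([-np.sin(_t),np.cos(_t),0])
def jig(t,s,z): return t*ex+s*ey+np.array([0,0,z])
E
python3 - <<'E'
from h import *
a=-40.2;t=np.radians(a);tx=np.array([-np.sin(t),np.cos(t),0])
p=np.array([.645,.2075,.22])-.06*tx
manip.move_pose(p,down(a))
c=shot("wrist");cv2.imwrite("pics/w2.png",c["image"]);W=cloud(c)
p=W.reshape(-1,3);p=p[(np.abs(p[:,0]-.645)<.045)&(np.abs(p[:,1]-.2075)<.045)]
print("bench",np.median(p[p[:,2]<.01,2]))
q=p[(p[:,2]>.026)&(p[:,2]<.036)]
r=cv2.minAreaRect((q[:,:2]*1000).astype(np.float32));print(len(q),r,np.median(q[:,2]),manip.state()["clock"])
E
```

```text
bench -0.0011997442657364354
2362 ((645.8409423828125, 202.4112548828125), (49.47315216064453, 50.221412658691406), 50.61948013305664) 0.028819336098040965 4.475
```

View pics/w2.png

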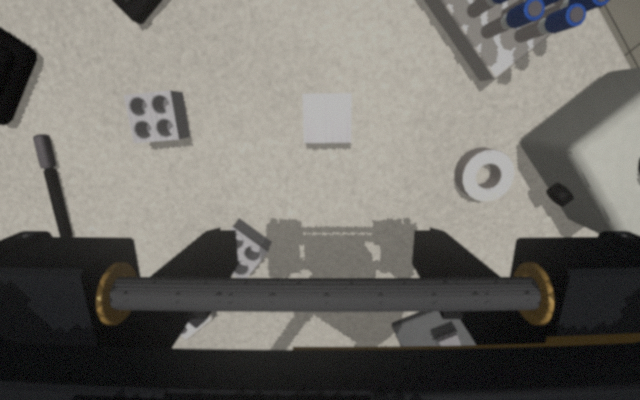

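The upside-down block is centred at (327,119), square to the gripper, with free space all round. I'll grasp it now.

Run:
```python
from h import *
a=-39.4;o=down(a);x,y=.6458,.2024
manip.move_pose([x,y,.10],o)
manip.move_linear([x,y,.005],rate=.12)
s=manip.state();print(s["contact_force"])
manip.set_gripper(.0,force=20)
s=manip.state();print(s["gripper_width"],s["grasp_force"])
manip.move_linear([x,y,.12],rate=.15)
J=jig(.5948,.0324+.008,.12); manip.move_pose(J,down(JA))
s=manip.state();print(s["gripper_width"],s["contact_force"],s["clock"])
f0=np.array(s["contact_force"])
manip.move_linear(jig(.5948,.0324+.008,.060),rate=.1)
# gentle descent to touch
for z in np.arange(.050,.038,-.001):
    manip.move_linear(jig(.5948,.0404,z),rate=.03)
    f=np.array(manip.state()["contact_force"])-f0
    if f[2]>2: break
print("touch z",z,f,manip.state()["clock"])
z+=.001
manip.move_linear(jig(.5948,.0404,z),rate=.03)
f0=np.array(manip.state()["contact_force"])
for s_ in np.arange(.0394,.020,-.001):
    manip.move_linear(jig(.5948,s_,z),rate=.03)
    f=np.array(manip.state()["contact_force"])-f0
    if f@ey>3: break
print("wall s",s_,f@ey,f,manip.state()["clock"],manip.state()["gripper_width"])
```

```text
[-0.50432441  0.88507244  0.17639838]
0.04971754263259708 19.999860730022192
0.049850734326846745 [ 0.6171369  -0.51724476 -0.07884249] 8.8167
touch z 0.044 [-3.61329755 -0.2599288   5.3719596 ] 11.55
wall s 0.028399999999999988 3.3167376896155263 [ 1.39667942  3.05750573 -1.61984868] 14.8 0.0499164861481466
```

Run:
```python
from h import *
manip.move_linear(jig(.5948,.0288,.0435),rate=.03)
manip.set_gripper(.066)
p=np.array(manip.state()["tool_pos"]);manip.move_linear(p+[0,0,.12],rate=.15)
manip.move_pose(jig(.545,.02-.05,.27),down(JA))
c=shot("wrist");cv2.imwrite("pics/w3.png",cv2.resize(c["image"][20:260,200:520],None,fx=2.5,fy=2.5));W=cloud(c)
p=W.reshape(-1,3);t=p@ex;s=p@ey;z=p[:,2]
def rc(m,l):
    q=np.stack([t,s],1)[m]*1000;r=cv2.minAreaRect(q.astype(np.float32));print(l,m.sum(),np.round(r[0],1),np.round(r[1],1),r[2],np.median(z[m]))
rc((abs(t-.595)<.04)&(s>.008)&(s<.07)&(z>.058)&(z<.08),"block")
h=(abs(t-.485)<.022)&(s>.045)&(s<.08)&(z>.04)&(z<.07);rc(h,"handle")
rc((abs(t-.595)<.08)&(s>-.025)&(s<-.005)&(z>.045)&(z<.065),"shaft")
print(manip.state()["clock"])
for k in (75,90,60):
  for ph in (0,1.57,3.14):
    g=jig(.4845,-.0142+.075*np.cos(ph),.05+.075*np.sin(ph)-0.0+.019-.019)
    b=ori(g,JA+90); print(ph,b and (np.round(b[0],2),b[2]))
  break
```

```text
block 2091 [595.5  31.1] [50.7 44.7] 0.1312473714351654 0.06685212975814331
handle 445 [484.9  60.6] [10.6 43.6] 89.86638641357422 0.05368889785246034
shaft 1319 [586.3 -13.7] [142.6  17.3] 0.09633567184209824 0.05319960726557632
17.075
0 (array([-0.19,  0.12,  2.16, -0.  ,  0.86, -1.5 ]), 74.8)
1.57 (array([-0.35,  0.01,  2.12,  0.  ,  1.02,  1.49]), 254.8)
3.14 (array([-0.5 ,  0.12,  2.16,  0.  ,  0.86,  1.34]), 254.8)
```

View pics/w3.png

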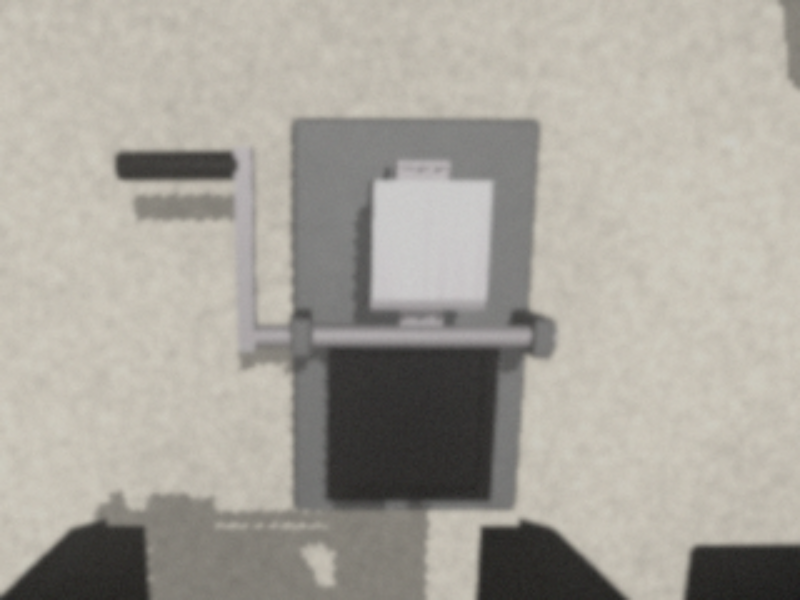

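The block is square on the tongue and touching the wall, at crop (432,243). The handle is at (177,165) and clear. Next I'll crank it over.

Run:
```python
from h import *
o=down(JA+270); T=.481; H=-.0140; Z=.050-.018
pt=lambda ph: jig(T,H+.075*np.cos(ph),Z+.075*np.sin(ph))
manip.set_gripper(.045)
g=pt(0); manip.move_pose(g+[0,0,.08],o)
manip.move_linear(g,rate=.1)
manip.set_gripper(0,force=12)
s=manip.state();print("grip",s["gripper_width"],s["grasp_force"],s["contact_force"],s["clock"])
f0=np.array(s["contact_force"])
for d in range(8,91,8):
    manip.move_linear(pt(np.radians(d)),rate=.07)
    s=manip.state();f=np.array(s["contact_force"])-f0
    print(d,f.round(1),round(s["gripper_width"],4),s["clock"])
    if np.linalg.norm(f)>15 or s["gripper_width"]<.008: break
c=shot("scene");cv2.imwrite("pics/s1.png",cv2.resize(c["image"][150:350,130:330],None,fx=3,fy=3))
```

```text
grip 0.011145216721727526 11.913131028413773 [1.27135831 5.91985286 0.79665749] 20.6667
8 [ 1.   0.7 -2. ] 0.0114 20.9667
16 [0.1 2.4 0.1] 0.0115 21.2667
24 [0.1 4.4 1.2] 0.0114 21.5667
32 [0.4 6.3 4. ] 0.0113 21.8667
40 [-1.2  8.4  7.7] 0.0111 22.1667
48 [-2.7 11.4 12.4] 0.0111 22.4667
```

View pics/s1.png

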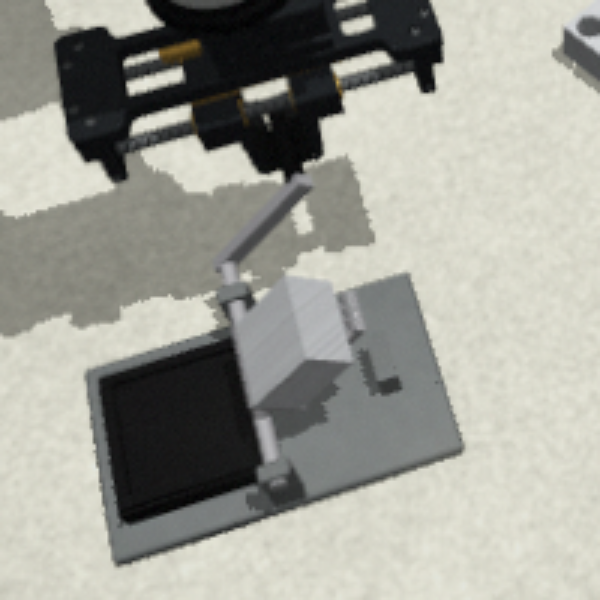

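The block is riding well, resting on both tongue and wall. The force points outward along the radius, so my arc centre is slightly off. I'll shift the centre until the force falls.

Run:
```python
from h import *
p=np.array(manip.state()["tool_pos"])
for k in range(5):
    s=manip.state();f=np.array(s["contact_force"]);print(k,f.round(1),(f@ey).round(1),round(s["gripper_width"],4))
    d=ey*(f@ey)+np.array([0,0,f[2]])
    if np.linalg.norm(d)<4: break
    p=p+.0007*d/np.linalg.norm(d); manip.move_linear(p,rate=.02)
s=manip.state();q=np.array(s["tool_pos"])
r=np.radians(48);print("offset s,z mm",((q@ey)-(-.014+.075*np.cos(r)))*1e3,(q[2]-(.032+.075*np.sin(r)))*1e3,s["contact_force"],s["clock"])
```

```text
0 [-1.2 16.9 13.7] 16.0 0.0119
1 [ 1.3 -0.8 -2.3] -0.4 0.0118
offset s,z mm 4.37219386033922 2.278794494810943 [ 1.33948192 -0.81450578 -2.25322941] 22.925
```

```bash
cat > swing.py <<'E'
from h import *
def swing(d0,d1,step,rate,off):
    H=-.0140;Z=.032
    for d in np.arange(d0,d1+.1,step):
        r=np.radians(d);u=np.cos(r)*ey+np.array([0,0,np.sin(r)])
        manip.move_linear(jig(.481,H+off[0]+.075*np.cos(r),Z+off[1]+.075*np.sin(r)),rate=rate)
        s=manip.state();f=np.array(s["contact_force"]);fr=f@u;ft=f@(np.cos(r)*np.array([0,0,1])-np.sin(r)*ey)
        q=np.array(s["tool_pos"])
        print(int(d),"fr %.1f ft %.1f w %.4f"%(fr,ft,s["gripper_width"]),off.round(4),s["clock"])
        off=off+fr/4000*.6*np.array([np.cos(r),np.sin(r)])
        if np.linalg.norm(f)>22 or s["gripper_width"]<.008: print("ABORT",f);break
    return off
E
python3 - <<'E'
from swing import *
o=swing(50,80,6,.06,np.array([.0044,.0023]));print(o.tolist())
E
```

```text
50 fr 0.4 ft -2.3 w 0.0113 [0.0044 0.0023] 23.175
56 fr 6.5 ft -2.7 w 0.0110 [0.0044 0.0023] 23.4583
62 fr 8.4 ft -1.9 w 0.0113 [0.005  0.0032] 23.7417
68 fr 7.4 ft -1.2 w 0.0112 [0.0056 0.0043] 24.025
74 fr 8.1 ft -1.1 w 0.0116 [0.006  0.0053] 24.3083
80 fr 7.0 ft -2.0 w 0.0112 [0.0063 0.0065] 24.5917
[0.006509424936413472, 0.007501155280036605]
```

Run:
```python
from h import *
s=manip.state();q=np.array(s["tool_pos"]);r=np.radians(80)
print("tool t,s,z",(q@ex).round(4),(q@ey).round(4),q[2].round(4),"cmd",-.014+.0063+.075*np.cos(r),.032+.0065+.075*np.sin(r),s["contact_force"],s["moment"])
c=shot("scene");cv2.imwrite("pics/s2.png",cv2.resize(c["image"][150:350,130:330],None,fx=3,fy=3));W=cloud(c)
p=W.reshape(-1,3);t=p@ex;u=p@ey;z=p[:,2]
for lo,hi in ((.52,.56),(.496,.515)):
    m=(t>lo)&(t<hi)&(abs(u)<.12)&(z>.04)&(z<.2)
    A=np.stack([u,z],1)[m]*1e3; r=cv2.minAreaRect(A.astype(np.float32)); print(lo,m.sum(),r)
```

```text
tool t,s,z 0.4811 0.0052 0.1125 cmd 0.00532361332501978 0.1123605814759156 [-1.0882397   3.57051565  6.56714483] [0.59598425 0.33243341 0.04739847]
0.52 38 ((-11.59536361694336, 53.93190002441406), (9.9970121383667, 5.75341272354126), 1.9967342615127563)
0.496 893 ((5.2264556884765625, 151.73077392578125), (171.07200622558594, 96.50357818603516), 0.003151781391352415)
```

View pics/s2.png

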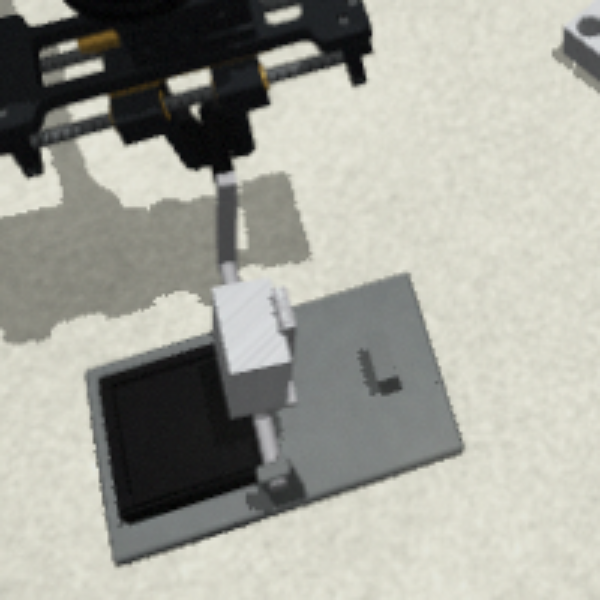

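Run:
```python
from h import *
def st(l):
    s=manip.state();q=np.array(s["tool_pos"]);f=np.array(s["contact_force"]);print(l,"s %.2f z %.2f"%(q@ey*1e3,q[2]*1e3),"f s %.1f z %.1f"%(f@ey,f[2]),"gf %.1f"%s["grasp_force"],np.round(s["joint_velocities"],3).max(),s["clock"])
    return q
q=st("now");manip.dwell(.3);q=st("dwell")
manip.move_linear(q+[0,0,.001],rate=.02);st("up1");manip.dwell(.2);st("..")
manip.move_linear(q-[0,0,.001],rate=.02);st("dn1");manip.dwell(.2);st("..")
manip.move_linear(q-ey*.001,rate=.02);st("-s1");manip.dwell(.2);st("..")
```

```text
now s 5.30 z 112.52 f s 1.3 z 5.9 gf 12.0 0.002 24.6417
dwell s 5.38 z 112.53 f s 3.3 z 6.0 gf 12.0 0.003 24.9417
up1 s 5.07 z 112.80 f s 0.2 z -4.3 gf 12.0 0.002 25.1917
.. s 5.08 z 112.86 f s -1.1 z -6.5 gf 12.0 0.001 25.3917
dn1 s 5.71 z 112.45 f s 2.8 z 4.3 gf 12.0 0.001 25.6417
.. s 5.69 z 112.44 f s 2.5 z 5.9 gf 12.0 0.002 25.8417
-s1 s 4.46 z 112.76 f s 0.9 z 2.9 gf 12.0 0.002 26.0917
.. s 4.49 z 112.75 f s 2.0 z 5.0 gf 12.0 0.001 26.2917
```

The grip holds without slipping, and the measured tool points fit a 75 mm circle centred at s=-14.6, z=40.3 mm. The phase is now about 75°, so I'll continue on that circle.

Run:
```python
from swing import *
o=swing(77,137,6,.07,np.array([-.0008,.0083]));print(o.tolist())
```

```text
77 fr 3.9 ft -1.2 w 0.0116 [-0.0008  0.0083] 26.5417
83 fr 1.8 ft -1.2 w 0.0115 [-0.0007  0.0089] 26.8
89 fr 0.8 ft -1.4 w 0.0115 [-0.0006  0.0091] 27.0583
95 fr 1.0 ft -1.1 w 0.0115 [-0.0006  0.0093] 27.3167
101 fr 1.5 ft -0.3 w 0.0113 [-0.0006  0.0094] 27.575
107 fr 1.6 ft 0.1 w 0.0114 [-0.0007  0.0096] 27.8333
113 fr -0.1 ft -1.0 w 0.0111 [-0.0008  0.0098] 28.0917
119 fr -0.8 ft -0.2 w 0.0113 [-0.0008  0.0098] 28.35
125 fr -0.4 ft 0.1 w 0.0112 [-0.0007  0.0097] 28.6083
131 fr 0.6 ft 0.6 w 0.0119 [-0.0007  0.0097] 28.8667
137 fr -0.7 ft -0.1 w 0.0115 [-0.0007  0.0097] 29.125
[-0.0006421966110462241, 0.009674055116830194]
```

Run:
```python
from swing import *
o=swing(142,177,5,.06,np.array([-.0006,.0097]));print(o.tolist())
for d in (179,181,183,185,187):
    o=swing(d,d,5,.03,o); 
    if manip.state()["contact_force"][2]>5: break
c=shot("scene");cv2.imwrite("pics/s3.png",cv2.resize(c["image"][180:350,130:330],None,fx=3,fy=3))
```

```text
142 fr -1.1 ft 0.1 w 0.0114 [-0.0006  0.0097] 29.3833
147 fr -1.3 ft -0.9 w 0.0116 [-0.0005  0.0096] 29.6417
152 fr -1.4 ft 0.2 w 0.0115 [-0.0003  0.0095] 29.9
157 fr -1.8 ft 1.1 w 0.0112 [-0.0001  0.0094] 30.1583
162 fr -2.3 ft 0.1 w 0.0117 [0.0001 0.0093] 30.4167
167 fr -2.7 ft -0.3 w 0.0117 [0.0005 0.0092] 30.675
172 fr -2.6 ft 0.1 w 0.0114 [0.0008 0.0091] 30.9333
177 fr -3.9 ft -3.4 w 0.0111 [0.0012 0.009 ] 31.1917
[0.0018243542530876568, 0.009008034948462362]
179 fr -2.9 ft -10.2 w 0.0113 [0.0018 0.009 ] 31.4417
```

View pics/s3.png

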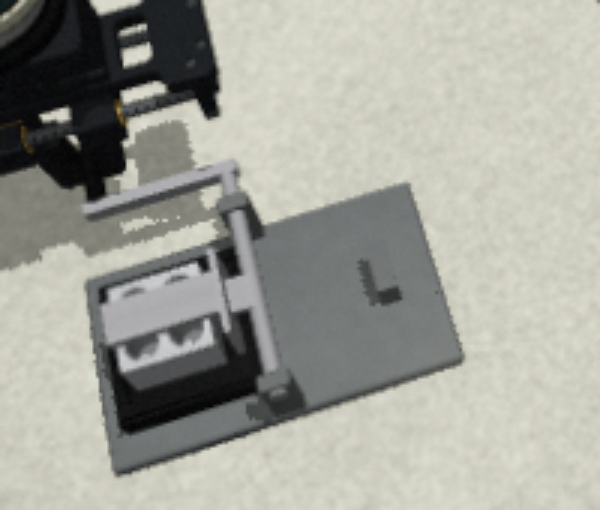

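The block is in the nest under the tongue with its wells up (crop (160,320)), and the handle met a stop. I'll release and check that it lies flat.

Run:
```python
from h import *
manip.set_gripper(.05)
p=np.array(manip.state()["tool_pos"]);manip.move_linear(p+[0,0,.12],rate=.15)
manip.move_pose(jig(.575,-.155,.26),down(JA))
c=shot("wrist");W=cloud(c)
cv2.imwrite("pics/w4.png",cv2.resize(c["image"][60:260,200:460],None,fx=3,fy=3,interpolation=cv2.INTER_CUBIC))
p=W.reshape(-1,3);t=p@ex;s=p@ey;z=p[:,2]
m=(abs(t-.595)<.04)&(s>-.11)&(s<-.02)
def plane(k,l):
    A=np.c_[t[k]-.595,s[k]+.06,np.ones(k.sum())];x=np.linalg.lstsq(A,z[k],rcond=None)[0];r=cv2.minAreaRect((np.c_[t[k],s[k]]*1e3).astype(np.float32));print(l,k.sum(),"slopes",x.round(3),r)
plane(m&(z>.053)&(z<.0615)&(abs(t-.595)>.016),"block top")
plane(m&(z>.0625)&(z<.08)&(abs(t-.595)<.01)&(s<-.045),"tongue back")
m2=(abs(t-.483)<.02)&(s<-.05)&(s>-.12)&(z>.03);plane(m2,"handle")
print(manip.state()["clock"])
```

```text
block top 700 slopes [ 0.001 -0.     0.057] ((595.4007568359375, -61.045257568359375), (50.639400482177734, 57.72462463378906), 0.06122788041830063)
tongue back 969 slopes [-0.005 -0.005  0.066] ((595.0350341796875, -68.4855728149414), (19.628829956054688, 47.03312301635742), 0.5174211859703064)
handle 440 slopes [-0.001 -0.069  0.051] ((482.9530029296875, -89.07951354980469), (11.672816276550293, 39.947845458984375), 89.6706314086914)
34.6667
```

View pics/w4.png

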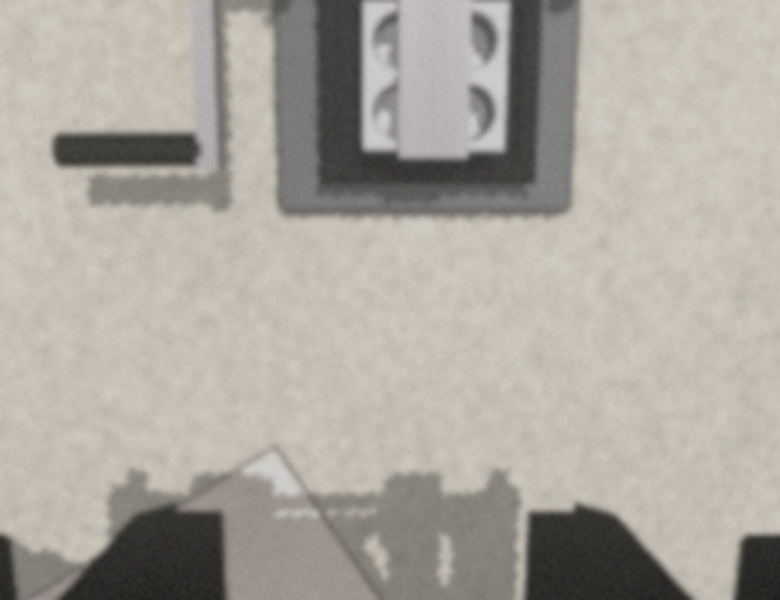

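The block is flat: its top is level at 57 mm (28 + 30 mm, less 1 mm camera bias) and square. It lies inside the lips with its wells up, and the tongue is level at its stop.

```bash
python3 -c "
from cell import order; print(order.close_job())"
```

```text
the job is handed in; nothing more can be done
None
```

The upside-down block was placed on the tongue and turned over; it now lies flat and square in the nest with its wells up. The gripper is clear, and I handed the job in at about 35 s of the 64 s allowed.

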